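# Tuck the flap of the coffee-capsule box

## Task

Close the coffee-capsule box: with shut fingertips only, push its standing flap over until it lies flat on the box, then, still pressing it down, push it along so that its free edge slides well in under the steel lip and stays there when you let go. Do not take the flap between the fingers, do not lift, tip or shove the box about, and leave everything else on the counter where it stands.

Things in the scene. Friction and masses are not known exactly. Their poses are not given: they have to be found in the camera images.
- box: Open-topped bamboo box of coffee capsules, 140 x 120 x 65 mm (x, y, height), about 1.5 kg, standing loose on the counter. Origin at the centre of its underside; its x points from the flap's hinge towards the steel lip, z up. The flap is hinged at its -x rim, the lip is fixed along its +x rim.
- hinge (a point): Point on the flap's hinge axis, at mid-width; in the box frame x = -62 mm (plus the value of joint slide), y = 0, 68 mm above the counter. The axis runs along the box's y. Its frame is parallel to the box's.
- step (a point): Middle of the foot of the thumb step on the flap's outer face (the face that is up when shut). The step is 80 mm wide (y) and stands 9 mm proud of the plate; its square face looks to the hinge and lies 80 mm from the hinge axis, its other side slopes down to the plate some 13 mm short of the free edge. Push on the square face, with the fingertips on the plate between hinge and step, to move the flap along. Frame of the flap: x from hinge to free edge, z out of the outer face.
- edge (a point): Middle of the flap's free edge (half-way through its thickness), 112 mm from the hinge axis. The flap is a bamboo plate 4 mm thick and 106 mm wide; when shut its top face is 70 mm above the counter. Frame of the flap: x from hinge to free edge, z out of the outer face.
- lip (a point): Middle of the lower inner edge of the steel lip: box frame x = 54 mm, y = 0, 74 mm above the counter. The lip is a 120 mm wide, 5.5 mm thick ledge (top 79.5 mm above the counter) that overhangs the box from this edge to x = 74 mm; 4 mm of free height remain between it and the top face of the flap lying flat. The flap cannot pass through it.
- flap (a joint): Angle of the flap, rad: 0 lying flat on the box, 1.57 upright, stops at 1.75. It starts standing at 1.15 to 1.6. A spring pushes it open (about 0.14 N m when flat, 2 to 3 N at the middle of the flap): let go before it is tucked, it springs up to about 1.
- slide (a joint): How far the flap and its hinge have moved along the slotted hinge towards the lip, m: 0 to 0.015; starts at 0 to 0.002. It rubs: about 4 N moves it, and it stays where it is left. At 0 the free edge lies 4 mm short of the lip, at 0.004 it reaches it, at 0.015 it is 11 mm beneath it. Folded while too far along, the flap lands on top of the lip.
- mug: Bystander, to be left alone: white mug, 80 mm wide and 95 mm high, about 155 mm to the box's +y side. Origin at the centre of its underside.
- jar: Bystander, to be left alone: amber jar with a steel lid, 52 mm wide, 85 mm high, some 140 mm to the box's -y side. Origin at the centre of its underside.
- capsule: Bystander, to be left alone: single aluminium capsule, 36 mm wide, 28 mm high, beyond the lip. Origin at the centre of its underside.
- glass1: Bystander, to be left alone: drinking glass, 68 mm wide, 130 mm high, far to the left. Origin at the centre of its underside.
- oil: Bystander, to be left alone: green bottle, 68 mm wide, 230 mm high, far to the left. Origin at the centre of its underside.
- spoon: Bystander, to be left alone: spoon lying at the right. Origin at the centre of its underside.
- mill: Bystander, to be left alone: steel mill, 48 mm wide, 120 mm high, at the right. Origin at the centre of its underside.
Mind the look-alikes: they are no part of the job. What is shaped like the box but green is not meant.

How it is judged:
By the outcome, as a careful person would: the job done as asked, in the order asked, and still so for the second after the job is handed in, with the robot touching nothing.
It also fails if it takes over 38 s, if anything falls off the work surface, if the arm or the gripper's body presses on something with over 40 N, if the wrist force passes 120 N, or if a joint passes its speed limit or range.

## Robot

A 6-joint arm with a two-finger parallel gripper is mounted at the origin on the work surface. World frame = base frame: x ahead of the robot, y to its left, z up, the work surface at z = 0. Lengths are in m, angles in degrees, forces in N, time in s.
With the tool pointing down it reaches from about 0.3 to 0.75 m from the base axis. Payload 8.5 kg.
Tool frame: the origin (TCP) lies at the very end of the fingers, on their centre line; the grasp point (between the pads) lies 19 mm behind it; z points along the fingers, y is the line along which they close (so a half turn about z gives the same grasp; the last joint's range is limited). The gripper opens to 85 mm and grips with 20 to 120 N. Pads are 22 mm wide; open, the fingers measure 114 mm over their backs; the gripper's body (76 mm by 85 mm) begins 54 mm behind the grasp point. The pads swing forward as they close: fully open they stand 13 mm farther back than shut.
Start: joints at [-84.7, 21.807, 74.336, -0, 83.858, -12.336], TCP at [0.167, -0.524, 0.231] pointing down, gripper open.
Joint ranges: [-178.18, 178.18], [-50.72, 133.34], [12.68, 142.11], [-81.47, 261.47], [9.98, 163.14], [-165.26, 165.26]. Speed limits (degrees/s): [136.94, 136.94, 180, 180, 180, 180].

## Interface

Orientations are given as a 3x3 rotation matrix whose columns are the frame's x, y, z axes.
In Python, from rig import env gives the robot as it stands.
- The arm moves only by the tool move_arm, never from a script. Its argument "plan" is a list of rows, each a list of 7 numbers: the turn, a rotation vector about the tool's x, y, z in degrees, then the shift along the tool's x, y, z in cm, then the gripper command: -1 is shut, 1 is fully open, values between are in proportion. In form: [[ax, ay, az, tx, ty, tz, jaw], ...]. A call has 1 to 5 rows; each row is the pose to reach, as a shift and turn from the pose commanded when the call began, along the tool's axes at that moment; what a row does not reach only later rows make up. A row lasts 1/10 s, in which the tool goes at most 50 mm and 8.59 degrees, less where a joint would pass 70% of its speed; a pose out of reach is approached as far as the arm can. A call with a gripper value outside its range is refused whole. The fingers move at their own pace and stop on an object; "squeeze" is the grip in N (left out, the last holds). Time passes only in rows, so rows that repeat a pose let the fingers close. It gives the time, the measured TCP pose, the force, the opening and the grip force at its end, in the units of the state.
- env.observe(): the state, without advancing time (a new reading comes with each control period).
- env.get_image(name): name is "scene" or "side" or "wrist"; returns a dict with "color" (420x560x3 uint8, red, green, blue), "fov_y" (degrees; the focal length in pixels is half the picture's height over the tangent of half this angle, whatever the lens; pixels are square), "cx", "cy" (the principal point, pixels), "R" (3x3) and "t" (3): a world point X has camera coordinates R X + t. Camera axes: x right, y down, z forward; pixel columns grow to the right and rows downward; lengths in m; the calibration is good to about 2 mm. The wrist camera is an equidistant fisheye: a pixel r from the principal point sees the ray r / f radians off the axis. A picture is of the moment at which its call begins. There is no depth.
- env.close_job(): hands the job in; it is judged then, once.
Trained networks look in a picture, given as the dict that the camera call returned (one of the last four; its "shot" number tells which), for a name from the list of things; names that differ only in an ending like _2 or _b are one class to them, and where a whole thing is asked for, a point or a joint stands for the part that bears it (a point fixed in the world has none). Each returns a list of dicts, best first, with "conf" (0 to 1); they miss things now and then, are a little off and sometimes report something else, mostly with a low value. They report only what shows in the picture. A call takes as long as a camera call. They do not tell look-alikes from the thing itself.
- env.outline_of(target, picture): "mask" (420x560 bool, what is visible of it) and "bbox" ([centre column, centre row, width, height] in pixels, round what is visible of it).
- env.tip_of(target, picture): "pixel" ([column, row] in pixels: a listed point, or the origin of a listed thing).
The state is a dict: "time_s": time; "q": joint angles; "qvel": joint speeds; "joint_efforts": joint torques, N m; "position": TCP position; "tool_rot": TCP orientation; "ft_force": force on the tool from outside, world axes, zero at the start; "wrist_torque": the same for the moment, N m; "grip_width": finger opening in m; "gripper_force": force on a finger pad.
Only numpy, scipy, OpenCV 4.12 (cv2) and the standard library are available. Lean on these libraries where they do the work, as an engineer would, in place of code of your own. Each camera call takes 0.05 s, during which the arm holds its last target. There are 200 camera calls.

## Working session

There is one attempt and no reset: what is moved stays moved. The work goes in short steps, Python scripts to look and compute and a tool call to move; the robot and the scene stay as the last step left them, time stands still between calls to the robot, and variables do not carry over. Pictures are saved under pics/ and viewed, at most 11 in all, crops included, and the job is handed in when it is done.

Besides the shell and the picture viewer there is one more tool, called by a JSON object that holds its "name" and its "arguments". move_arm: Moves the arm, as the interface text tells. Its arguments: {"type":"object","properties":{"plan":{"type":"array"},"squeeze":{"type":"number"}},"required":["plan"]}

```bash
mkdir -p pics
cat > h.py <<'E'
import numpy as np, cv2
from rig import env
def ray(p,uv):
    f=p["color"].shape[0]/2/np.tan(np.radians(p["fov_y"])/2)
    R=np.array(p["R"]);t=np.array(p["t"])
    d=np.array([(uv[0]-p["cx"])/f,(uv[1]-p["cy"])/f,1.])
    return -R.T@t, R.T@d
def atz(p,uv,z):
    c,d=ray(p,uv); return c+d*(z-c[2])/d[2]
def proj(p,X):
    f=p["color"].shape[0]/2/np.tan(np.radians(p["fov_y"])/2)
    c=np.array(p["R"])@X+np.array(p["t"]); return np.array([p["cx"]+f*c[0]/c[2],p["cy"]+f*c[1]/c[2]])
def tri(obs):
    A=0;b=0
    for p,uv in obs:
        c,d=ray(p,uv); d=d/np.linalg.norm(d); M=np.eye(3)-np.outer(d,d); A=A+M;b=b+M@c
    return np.linalg.solve(A,b)
E
python3 - <<'E'
from h import *
P={n:env.get_image(n) for n in("scene","side")}
for n,p in P.items():
    cv2.imwrite(f"pics/{n}0.png",p["color"][:,:,::-1])
    print(n,-np.array(p["R"]).T@np.array(p["t"]))
    for t in("box","hinge","step","edge","lip","mug","jar","capsule"):
        print(t,[(np.round(r["pixel"],1).tolist(),round(r["conf"],2)) for r in env.tip_of(t,p)[:3]])
s=env.observe();print(s["time_s"],s["position"],np.round(s["tool_rot"],3).tolist())
E
```

```text
scene [1.32869591 0.12227223 1.22355268]
box [([247.9, 183.2], 0.96), ([311.6, 290.1], 0.92), ([426.8, 239.3], 0.59)]
hinge [([302.7, 296.3], 0.98), ([247.0, 157.2], 0.79), ([295.0, 196.5], 0.67)]
step [([246.2, 174.9], 0.87), ([301.5, 186.6], 0.77), ([318.4, 273.2], 0.61)]
edge [([243.3, 184.8], 0.9), ([324.2, 267.6], 0.9), ([301.7, 187.4], 0.84)]
lip [([247.3, 183.9], 0.73), ([310.8, 217.2], 0.72)]
mug [([341.8, 199.3], 0.87)]
jar [([264.0, 236.5], 0.67)]
capsule [([322.2, 248.6], 0.62), ([295.6, 193.5], 0.16)]
side [0.06487369 0.68434695 0.58976202]
box [([362.9, 223.9], 0.97), ([205.5, 219.3], 0.97), ([282.2, 245.5], 0.93)]
hinge [([198.5, 190.7], 0.76), ([389.2, 207.1], 0.61), ([308.2, 221.7], 0.56)]
step [([363.7, 198.4], 0.96), ([206.1, 201.6], 0.85), ([295.8, 197.5], 0.7)]
edge [([349.9, 197.5], 0.92), ([289.3, 186.7], 0.9), ([207.2, 208.0], 0.84)]
lip [([209.7, 204.7], 0.93), ([261.4, 217.0], 0.87), ([350.5, 198.4], 0.71)]
mug [([282.2, 279.2], 0.67), ([148.1, 333.5], 0.22)]
jar [([290.8, 214.1], 0.45)]
capsule [([240.0, 242.3], 0.67)]
0.9 [ 0.16661095 -0.5241356   0.2313555 ] [[0.953, 0.303, -0.0], [0.303, -0.953, -0.0], [-0.0, 0.0, -1.0]]
```

View pics/scene0.png

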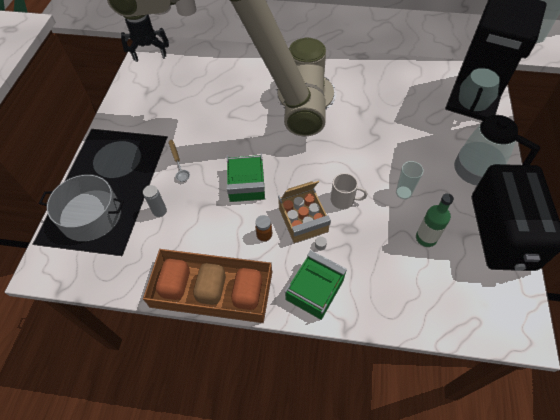

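View pics/side0.png

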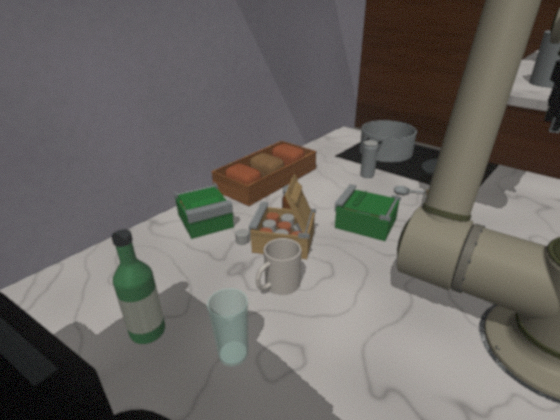

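The bamboo box is at about (305,212) in the scene view and (282,232) in the side view. Its flap stands at the robot side, with the lip facing away. The two boxes at (245,178) and (316,285) are green decoys. The mug is at (343,190), the jar at (264,228) and the capsule at (321,244).

Run:
```python
from h import *
P={n:env.get_image(n) for n in("scene","side")}
S,D=P["scene"],P["side"]
pts=dict(hinge=((295,196.5),(308.2,221.7)),edge=((301.7,187.4),(289.3,186.7)),step=((301.5,186.6),(295.8,197.5)),lip=((310.8,217.2),(261.4,217)))
X={}
for k,(a,b) in pts.items():
    x=tri([(S,a),(D,b)]);X[k]=x;print(k,x.round(4),np.round(proj(S,x)-a,1),np.round(proj(D,x)-b,1))
h=atz(S,pts["hinge"][0],.068);l=atz(S,pts["lip"][0],.074);print("scene",h,l,np.linalg.norm((l-h)[:2]),np.degrees(np.arctan2(*(l-h)[1::-1])))
h=atz(D,pts["hinge"][1],.068);l=atz(D,pts["lip"][1],.074);print("side",h,l,np.linalg.norm((l-h)[:2]),np.degrees(np.arctan2(*(l-h)[1::-1])))
h=X["hinge"];l=X["lip"];e=X["edge"]
print("flapangle",np.degrees(np.arctan2(e[2]-.068,np.dot((e-h)[:2],(l-h)[:2])/np.linalg.norm((l-h)[:2]))))
for n,p,(u,v) in(("scene",S,(305,210)),("side",D,(282,225))):
    im=cv2.resize(p["color"][v-60:v+60,u-75:u+75],(750,600),interpolation=cv2.INTER_CUBIC);
    cv2.imwrite(f"pics/{n}c.png",im[:,:,::-1])
    for t in("box","hinge","lip"):
        for r in env.outline_of(t,p)[:3]: print(n,t,np.round(r["bbox"]),round(r["conf"],2))
```

```text
hinge [0.5461 0.0275 0.063 ] [-0.5 -0.5] [-0.8  0.4]
edge [0.5811 0.054  0.1626] [0.3 0.4] [ 0.6 -0.3]
step [0.5623 0.0519 0.1394] [0.4 0.5] [ 0.8 -0.4]
lip [0.6329 0.0935 0.0788] [1.5 1.4] [ 2.3 -1.1]
scene [0.55131223 0.02965612 0.068     ] [0.62547328 0.08836497 0.074     ] 0.09458641942976038 38.36654669186156
side [0.54122718 0.030954   0.068     ] [0.63906707 0.09542716 0.074     ] 0.11717266141491263 33.3835237429529
flapangle 65.11764304798899
scene box [303. 213.  54.  61.] 0.88
scene box [246. 178.  37.  44.] 0.74
scene box [316. 286.  62.  69.] 0.61
scene hinge [313. 283.  56.  51.] 0.82
scene hinge [302. 193.  37.  16.] 0.78
scene lip [304. 212.  52.  66.] 0.79
scene lip [245. 178.  39.  47.] 0.65
scene lip [315. 281.  57.  65.] 0.59
side box [280. 218.  67.  88.] 0.9
side box [207. 209.  61.  53.] 0.87
side box [367. 214.  68.  56.] 0.69
side hinge [298. 204.  25.  57.] 0.86
side hinge [370. 205.  53.  28.] 0.83
side hinge [203. 197.  45.  23.] 0.69
side lip [366. 213.  67.  57.] 0.91
side lip [205. 212.  59.  55.] 0.76
side lip [286. 196.  10.  27.] 0.68
```

View pics/scenec.png

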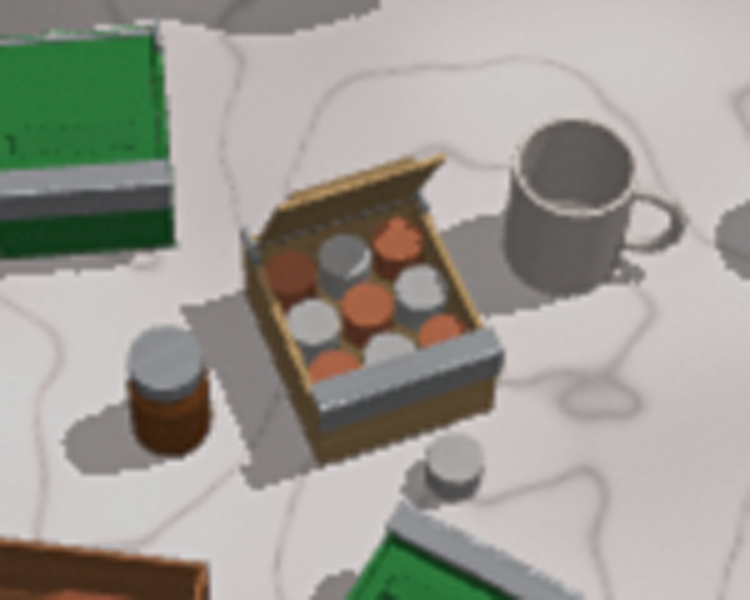

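View pics/sidec.png

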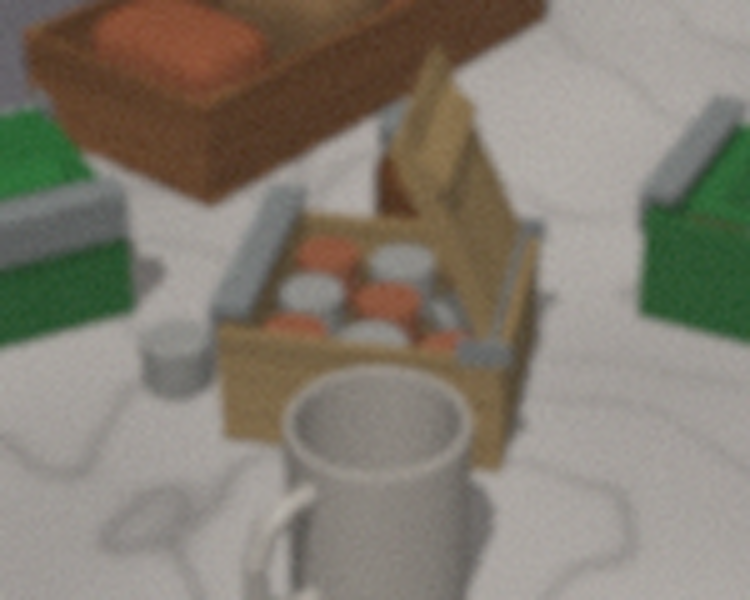

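```bash
cat > fit.py <<'E'
from h import *
from scipy.optimize import least_squares
P={n:env.get_image(n) for n in("scene","side")}
S,D=P["scene"],P["side"]
def so(u,v):return np.array([230+u/5,150+v/5])
def do(u,v):return np.array([207+u/5,165+v/5])
C=[(S,(54,-60,79.5),so(313,383)),(S,(54,60,79.5),so(497,332)),(S,(70,-60,0),so(322,462)),(S,(70,60,0),so(492,411)),(S,(74,-60,79.5),so(322,408)),(S,(74,60,79.5),so(502,352)),
(D,(54,60,79.5),do(241,320)),(D,(54,-60,79.5),do(303,197)),(D,(74,60,79.5),do(215,309)),(D,(74,-60,79.5),do(275,188)),(D,(70,60,0),do(225,436)),(D,(-70,60,0),do(500,468))]
F=[(S,-53,so(283,200)),(S,53,so(440,158)),(D,-53,do(438,50)),(D,53,do(400,152))]
def W(x,q):
    c,s=np.cos(x[2]),np.sin(x[2]);q=np.array(q)/1000
    return np.array([x[0]+c*q[0]-s*q[1],x[1]+s*q[0]+c*q[1],q[2]])
def res(x):
    r=[proj(p,W(x,q))-uv for p,q,uv in C]
    r+=[proj(p,W(x,(-62+112*np.cos(x[3]),y,68+112*np.sin(x[3]))))-uv for p,y,uv in F]
    return np.array(r).ravel()
o=least_squares(res,[.59,.06,.6,1.2],loss="soft_l1")
if __name__=="__main__":
    x=o.x;print(x,np.degrees(x[2:]));print(res(x).reshape(-1,2).round(1).tolist())
    for k,v in dict(hinge=(-62,0,68),lip=(54,0,74)).items():print(k,W(x,v).round(4))
E
python3 fit.py
```

```text
[0.59246323 0.06384048 0.49181369 1.15857161] [28.1788486  66.38126355]
[[-0.3, -0.3], [-0.7, -1.9], [-0.3, 0.6], [0.5, -0.8], [0.2, 0.1], [0.9, -0.7], [1.1, -2.0], [0.8, -2.2], [-1.8, -0.7], [-0.9, -1.1], [-0.5, 0.7], [0.2, 1.3], [-0.5, 0.4], [1.4, -1.4], [0.2, -0.6], [-0.9, -0.6]]
hinge [0.5378 0.0346 0.068 ]
lip [0.6401 0.0893 0.074 ]
```

{"name": "move_arm", "arguments": {"plan": [[0,0,-3,12.6,-10.4,0,-1],[0,0,-6,25.3,-20.8,0.5,-1],[0,0,-10.6,50.5,-41.7,2.0,-1],[0,0,-10.6,50.5,-41.7,3.1,-1],[0,0,-10.6,50.5,-41.7,3.1,-1]]}}

```text
time_s: 1.9
position: [0.3027, -0.3125, 0.2232]
tool_rot: [[0.881, 0.473, 0.0], [0.473, -0.881, -0.001], [0.0, 0.001, -1.0]]
ft_force: [0.7, 0.0, -0.7]
grip_width: 0.0123
gripper_force: 0.0
```

```bash
cat > go.py <<'E'
import sys
from h import *
from scipy.spatial.transform import Rotation as Ro
x0,y0,yaw=np.load("pose.npy")
def loc():
    s=env.observe();p=np.array(s["position"]);c,si=np.cos(yaw),np.sin(yaw);d=p[:2]-[x0,y0]
    return s,np.array([c*d[0]+si*d[1],-si*d[0]+c*d[1],p[2]])*1000
if __name__=="__main__":
    s,l=loc();R=np.array(s["tool_rot"]);print("t",s["time_s"],"local mm",l.round(1),"F",np.round(s["ft_force"],1))
    c,si=np.cos(yaw),np.sin(yaw);T=np.array([[c,si,0],[si,-c,0],[0,0,-1]])
    print("turn",Ro.from_matrix(R.T@T).as_rotvec(degrees=True).round(2))
    a=list(map(float,sys.argv[1:]))
    for i in range(0,len(a),3):
        d=(np.array(a[i:i+3])-l)/1000;w=np.array([c*d[0]-si*d[1],si*d[0]+c*d[1],d[2]])
        print(a[i:i+3],"shift cm",(R.T@w*100).round(2))
E
python3 -c "
import numpy as np;np.save('pose.npy',[.5925,.0638,.4918])"; python3 go.py -80 0 200
```

```text
t 1.9 local mm [-433.1 -194.9  223.2] F [ 0.7  0.  -0.7]
turn [ 0.04 -0.01  0.03]
[-80.0, 0.0, 200.0] shift cm [ 35.32 -19.47   2.31]
```

{"name": "move_arm", "arguments": {"plan": [[0,0,0,35.3,-19.5,2.3,-1],[0,0,0,35.3,-19.5,2.3,-1],[0,0,0,35.3,-19.5,2.3,-1],[0,0,0,35.3,-19.5,2.3,-1],[0,0,0,35.3,-19.5,2.3,-1]]}}

```text
time_s: 2.4
position: [0.4383, -0.1026, 0.209]
tool_rot: [[0.881, 0.473, 0.001], [0.473, -0.881, -0.0], [0.0, 0.001, -1.0]]
ft_force: [0.3, -0.2, -0.1]
grip_width: 0.0001
gripper_force: 0.0
```

```bash
python3 go.py -80 0 200
```

```text
t 2.4 local mm [-214.5  -73.9  209. ] F [ 0.3 -0.2 -0.1]
turn [ 0.04 -0.02  0.05]
[-80.0, 0.0, 200.0] shift cm [13.46 -7.38  0.9 ]
```

{"name": "move_arm", "arguments": {"plan": [[0,0,0,13.4,-7.4,0.9,-1],[0,0,0,13.4,-7.4,0.9,-1],[0,0,0,13.4,-7.4,0.9,-1],[0,0,0,13.4,-7.4,0.9,-1],[0,0,0,13.4,-7.4,0.9,-1]]}}

```text
time_s: 2.9
position: [0.5206, 0.0249, 0.1995]
tool_rot: [[0.88, 0.475, -0.001], [0.475, -0.88, -0.0], [-0.001, -0.0, -1.0]]
ft_force: [0.6, 0.3, 0.6]
grip_width: 0.0
gripper_force: 0.0
```

```bash
python3 go.py -75 0 115
cat > look.py <<'E'
import sys
from h import *
p=env.get_image("wrist");cv2.imwrite("pics/%s.png"%sys.argv[1],p["color"][:,:,::-1])
x0,y0,yaw=np.load("pose.npy")
f=210/np.tan(np.radians(p["fov_y"])/2)
R=np.array(p["R"]);t=np.array(p["t"])
def fp(q):
    q=np.array(q)/1000;c,s=np.cos(yaw),np.sin(yaw)
    X=R@np.array([x0+c*q[0]-s*q[1],y0+s*q[0]+c*q[1],q[2]])+t
    th=np.arctan2(np.hypot(X[0],X[1]),X[2]);n=np.hypot(X[0],X[1]);return np.array([p["cx"]+f*th*X[0]/n,p["cy"]+f*th*X[1]/n])
a=float(sys.argv[2])
for k,v in dict(lip=(54,0,74),lipL=(54,60,79.5),lipR=(54,-60,79.5),hinge=(-62,0,68),rearL=(-70,60,65),rearR=(-70,-60,65),edge=(-62+112*np.cos(a),0,68+112*np.sin(a)),edgeL=(-62+112*np.cos(a),53,68+112*np.sin(a)),edgeR=(-62+112*np.cos(a),-53,68+112*np.sin(a)),step=(-62+80*np.cos(a),0,68+80*np.sin(a))).items():print(k,fp(v).round(0))
for t_ in("hinge","step","edge","lip"):print(t_,[(np.round(r["pixel"]).tolist(),round(r["conf"],2)) for r in env.tip_of(t_,p)[:3]])
E
python3 look.py w1 1.159
```

```text
t 2.9 local mm [-81.7  -0.3 199.5] F [0.6 0.3 0.6]
turn [-0.01  0.04  0.2 ]
[-75.0, 0.0, 115.0] shift cm [ 0.68 -0.03  8.45]
lip [278.  37.]
lipL [204.  38.]
lipR [352.  39.]
hinge [278. 174.]
rearL [210. 182.]
rearR [345. 183.]
edge [278. 127.]
edgeL [180. 129.]
edgeR [376. 129.]
step [278. 145.]
hinge [([377.0, 352.0], 0.94), ([280.0, 171.0], 0.89)]
step [([282.0, 147.0], 0.92), ([413.0, 294.0], 0.57)]
edge [([283.0, 125.0], 0.97), ([422.0, 269.0], 0.87)]
lip [([423.0, 270.0], 0.75), ([285.0, 35.0], 0.69), ([284.0, 124.0], 0.58)]
```

View pics/w1.png

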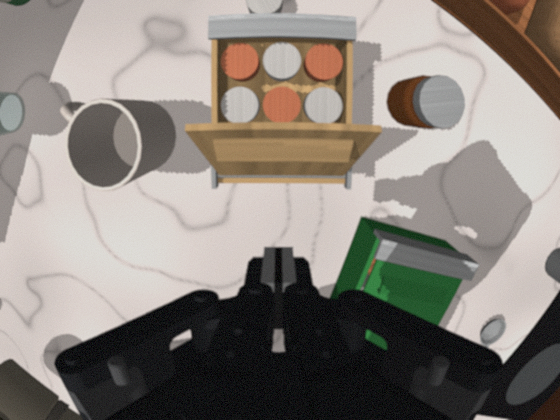

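The wrist view shows the bamboo box dead ahead. Its lip's inner edge is at row 39 (columns 208–355), its hinge at about (281,180) and the flap's free edge at row 128. The model fits apart from about 3.5 mm in y, which I correct. Next I lower behind the flap.

```bash
python3 -c "
import numpy as np;np.save('pose.npy',[.5942,.0607,.4918])"; python3 go.py -76 0 115 -56 0 115
```

```text
t 3.15 local mm [-83.1   1.6 200.2] F [0.4 0.  0.1]
turn [ 0.02 -0.01 -0.06]
[-76.0, 0.0, 115.0] shift cm [0.71 0.15 8.52]
[-56.0, 0.0, 115.0] shift cm [2.71 0.15 8.52]
```

{"name": "move_arm", "arguments": {"plan": [[0,0,0,0.3,0.15,4.2,-1],[0,0,0,0.7,0.15,8.5,-1],[0,0,0,1.4,0.15,8.5,-1],[0,0,0,2.1,0.15,8.5,-1],[0,0,0,2.4,0.15,8.5,-1]]}}

```text
time_s: 3.65
position: [0.5441, 0.0339, 0.1171]
tool_rot: [[0.881, 0.473, 0.004], [0.473, -0.881, -0.001], [0.003, 0.002, -1.0]]
ft_force: [-0.5, 0.3, -0.0]
grip_width: -0.0003
gripper_force: 0.0
```

```bash
python3 - <<'E'
import numpy as np
for r in(50,52):
  for d in range(66,-1,-6):
    a=np.radians(d);print(r,d,round(-62+r*np.cos(a)-2*np.sin(a)-11,1),round(68+r*np.sin(a)+2*np.cos(a),1))
E
python3 go.py -55 0 115
```

```text
50 66 -54.5 114.5
50 60 -49.7 112.3
50 54 -45.2 109.6
50 48 -41.0 106.5
50 42 -37.2 102.9
50 36 -33.7 99.0
50 30 -30.7 94.7
50 24 -28.1 90.2
50 18 -26.1 85.4
50 12 -24.5 80.4
50 6 -23.5 75.2
50 0 -23.0 70.0
52 66 -53.7 116.3
52 60 -48.7 114.0
52 54 -44.1 111.2
52 48 -39.7 108.0
52 42 -35.7 104.3
52 36 -32.1 100.2
52 30 -29.0 95.7
52 24 -26.3 91.0
52 18 -24.2 86.0
52 12 -22.6 80.8
52 6 -21.5 75.4
52 0 -21.0 70.0
t 3.65 local mm [-56.8   0.  117.1] F [-0.5  0.3 -0. ]
turn [ 0.14 -0.19  0.05]
[-55.0, 0.0, 115.0] shift cm [0.18 0.   0.21]
```

{"name": "move_arm", "arguments": {"plan": [[0,0,0,0.35,0,0.05,-1],[0,0,0,0.83,0,0.27,-1],[0,0,0,1.28,0,0.54,-1],[0,0,0,1.7,0,0.85,-1],[0,0,0,1.7,0,0.85,-1]]}}

```text
time_s: 4.15
position: [0.5576, 0.0424, 0.1059]
tool_rot: [[0.881, 0.473, -0.0], [0.473, -0.881, 0.0], [-0.0, -0.0, -1.0]]
ft_force: [0.4, 0.5, 1.4]
grip_width: 0.0001
gripper_force: 0.1
```

```bash
python3 go.py -37.2 0 102.9 -33.7 0 99 -30.7 0 94.7 -28.1 0 90.2; python3 look.py w2 .84
```

```text
t 4.15 local mm [-40.9   1.1 105.9] F [0.4 0.5 1.4]
turn [-0.02  0.02  0.07]
[-37.2, 0.0, 102.9] shift cm [0.37 0.11 0.3 ]
[-33.7, 0.0, 99.0] shift cm [0.72 0.11 0.69]
[-30.7, 0.0, 94.7] shift cm [1.02 0.11 1.12]
[-28.1, 0.0, 90.2] shift cm [1.28 0.11 1.57]
lip [280.  70.]
lipL [167.  74.]
lipR [393.  75.]
hinge [280. 267.]
rearL [188. 274.]
rearR [371. 274.]
edge [282. 173.]
edgeL [121. 175.]
edgeR [440. 176.]
step [281. 215.]
hinge [([281.0, 68.0], 0.28), ([443.0, 151.0], 0.25)]
step [([279.0, 223.0], 0.98)]
edge [([280.0, 177.0], 0.72)]
lip [([280.0, 70.0], 0.77)]
```

View pics/w2.png

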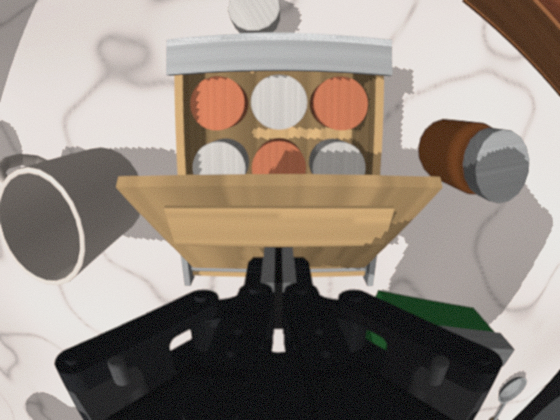

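The wrist view shows the flap folding: free edge at row 177, step at row 208–245, and fingertips on the plate below the step at (278,255). The lip edge is at row 74, as the model predicts. I continue the arc.

{"name": "move_arm", "arguments": {"plan": [[0,0,0,0.38,0,0.35,-1],[0,0,0,0.72,0.0,0.7,-1],[0,0,0,1.0,0.0,1.12,-1],[0,0,0,1.28,0,1.57,-1],[0,0,0,1.28,0,1.57,-1]]}}

```text
time_s: 4.9
position: [0.5688, 0.0483, 0.09]
tool_rot: [[0.881, 0.473, -0.0], [0.473, -0.881, 0.0], [-0.0, -0.0, -1.0]]
ft_force: [0.9, -0.4, 1.1]
grip_width: -0.0002
gripper_force: 0.4
```

```bash
python3 go.py  -26.1 0 85.4 -24.5 0 80.4 -23.5 0 75.2 -23 0 70
```

```text
t 4.9 local mm [-28.2   1.1  90. ] F [ 0.9 -0.4  1.1]
turn [-0.02  0.02  0.07]
[-26.1, 0.0, 85.4] shift cm [0.21 0.11 0.46]
[-24.5, 0.0, 80.4] shift cm [0.37 0.11 0.96]
[-23.5, 0.0, 75.2] shift cm [0.47 0.11 1.48]
[-23.0, 0.0, 70.0] shift cm [0.52 0.11 2.  ]
```

{"name": "move_arm", "arguments": {"plan": [[0,0,0,0.21,0,0.46,-1],[0,0,0,0.28,0.0,0.7,-1],[0,0,0,0.28,0.0,0.7,-1]]}}

```text
time_s: 5.2
position: [0.5712, 0.0495, 0.0834]
tool_rot: [[0.881, 0.473, -0.0], [0.473, -0.881, 0.0], [0.0, -0.0, -1.0]]
ft_force: [0.7, -0.8, 2.5]
grip_width: -0.0
gripper_force: 0.6
```

```bash
python3 go.py -24.5 0 80.4 -23.5 0 75.2 -23 0 70; python3 look.py w3 .265
```

```text
t 5.2 local mm [-25.5   1.   83.4] F [ 0.7 -0.8  2.5]
turn [-0.01 -0.    0.05]
[-24.5, 0.0, 80.4] shift cm [0.1 0.1 0.3]
[-23.5, 0.0, 75.2] shift cm [0.2  0.1  0.82]
[-23.0, 0.0, 70.0] shift cm [0.25 0.1  1.34]
lip [280.  97.]
lipL [152. 101.]
lipR [408. 102.]
hinge [280. 308.]
rearL [182. 313.]
rearR [376. 313.]
edge [281. 114.]
edgeL [152. 118.]
edgeR [408. 119.]
step [280. 185.]
hinge []
step [([276.0, 186.0], 0.73)]
edge [([280.0, 114.0], 0.69)]
lip [([280.0, 94.0], 0.83), ([254.0, 32.0], 0.48)]
```

View pics/w3.png

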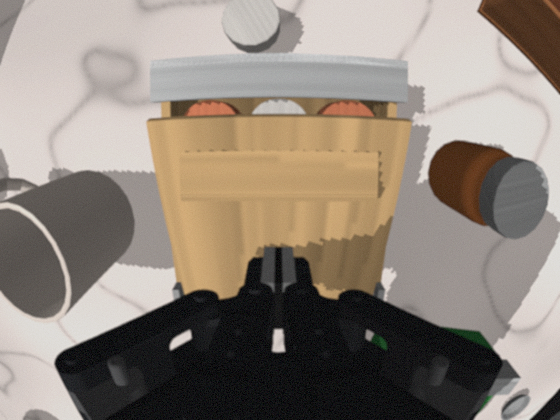

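The wrist view shows the flap nearly down. Its free edge (row 117) is short of the lip's edge (row 102), so it will pass in front of the lip. I press it down.

{"name": "move_arm", "arguments": {"plan": [[0,0,0,0.1,0,0.35,-1],[0,0,0,0.15,0.0,0.8,-1],[0,0,0,0.2,0.0,1.15,-1],[0,0,0,0.2,0.0,1.3,-1],[0,0,0,0.2,0.0,1.3,-1]]}}

```text
time_s: 5.95
position: [0.5729, 0.0504, 0.0704]
tool_rot: [[0.881, 0.473, -0.0], [0.473, -0.881, -0.0], [-0.0, -0.0, -1.0]]
ft_force: [1.3, 0.2, 2.8]
grip_width: 0.0004
gripper_force: 0.9
```

```bash
python3 go.py -2 0 70; python3 look.py w4 0
```

```text
t 5.95 local mm [-23.6   1.   70.4] F [1.3 0.2 2.8]
turn [-0.    0.01  0.06]
[-2.0, 0.0, 70.0] shift cm [2.16 0.1  0.04]
lip [280.  99.]
lipL [141. 105.]
lipR [419. 106.]
hinge [280. 324.]
rearL [177. 327.]
rearR [381. 327.]
edge [280. 109.]
edgeL [165. 113.]
edgeR [395. 113.]
step [280. 179.]
hinge []
step [([279.0, 179.0], 0.84)]
edge [([277.0, 109.0], 0.88), ([461.0, 176.0], 0.6), ([87.0, 224.0], 0.5)]
lip [([463.0, 404.0], 0.81), ([281.0, 100.0], 0.75)]
```

{"name": "move_arm", "arguments": {"plan": [[0,0,0,0,0,0.05,-1],[0,0,0,0,0.0,0.1,-1],[0,0,0,0,0.0,0.1,-1]]}}

```text
time_s: 6.5
position: [0.5729, 0.0504, 0.0699]
tool_rot: [[0.881, 0.473, 0.0], [0.473, -0.881, -0.0], [0.0, 0.0, -1.0]]
ft_force: [1.0, -0.4, 4.1]
grip_width: -0.0001
gripper_force: 2.1
```

{"name": "move_arm", "arguments": {"plan": [[0,0,0,0.3,0,0.03,-1],[0,0,0,0.7,0.0,0.05,-1],[0,0,0,1.1,0.0,0.05,-1],[0,0,0,1.5,0,0.05,-1],[0,0,0,1.9,0,0.05,-1]]}}

```text
time_s: 7.0
position: [0.5887, 0.059, 0.0695]
tool_rot: [[0.881, 0.473, -0.003], [0.473, -0.881, -0.001], [-0.003, -0.0, -1.0]]
ft_force: [-6.1, -3.6, 9.0]
grip_width: 0.0001
gripper_force: 4.8
```

```bash
python3 go.py 7 0 70; python3 look.py w5 0
```

```text
t 7.0 local mm [-5.7  1.1 69.5] F [-6.1 -3.6  9. ]
turn [-0.01  0.16  0.07]
[7.0, 0.0, 70.0] shift cm [ 1.27  0.11 -0.06]
lip [280. 142.]
lipL [142. 146.]
lipR [418. 147.]
hinge [280. 349.]
rearL [182. 351.]
rearR [377. 351.]
edge [280. 149.]
edgeL [166. 151.]
edgeR [394. 152.]
step [280. 218.]
hinge [([276.0, 327.0], 0.82)]
step [([277.0, 189.0], 0.71), ([282.0, 141.0], 0.37)]
edge []
lip [([281.0, 142.0], 0.8)]
```

View pics/w5.png

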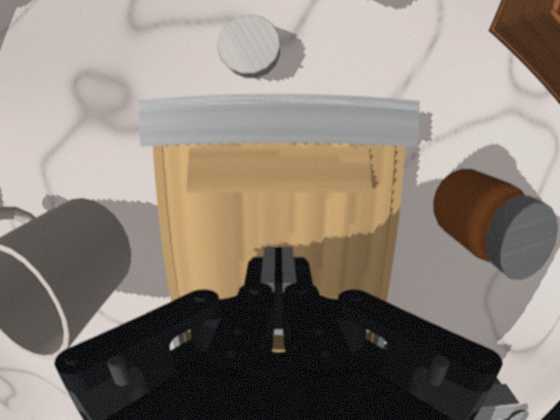

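The wrist view shows the flap flat with its free edge under the lip. The step's square face is at row 189, against 218 for no slide, so the slide is about 13–14 mm. The lip is exactly where predicted (row 146), so the box has not moved. I let go by lifting straight up.

{"name": "move_arm", "arguments": {"plan": [[0,0,0,1.8,0,0,-1]]}}

```text
time_s: 7.35
position: [0.6038, 0.0671, 0.0695]
tool_rot: [[0.881, 0.472, -0.003], [0.472, -0.881, -0.001], [-0.003, -0.001, -1.0]]
ft_force: [-2.5, -1.5, 5.0]
grip_width: 0.0001
gripper_force: 2.4
```

I made a mistake: I meant to lift, but the row I sent was an 18 mm forward shift. The tip slid along the plate with only about 3 N horizontal force. Before lifting I check whether the box or flap moved.

```bash
python3 go.py 10 0 69.5; python3 look.py w6 0
```

```text
t 7.35 local mm [11.5  1.1 69.5] F [-2.5 -1.5  5. ]
turn [-0.04  0.2   0.01]
[10.0, 0.0, 69.5] shift cm [-0.15  0.11 -0.  ]
lip [280. 181.]
lipL [145. 185.]
lipR [415. 185.]
hinge [280. 369.]
rearL [186. 370.]
rearR [373. 370.]
edge [280. 187.]
edgeL [168. 187.]
edgeR [392. 188.]
step [280. 251.]
hinge [([274.0, 351.0], 0.94)]
step [([278.0, 222.0], 0.6)]
edge []
lip [([281.0, 182.0], 0.59)]
```

View pics/w6.png

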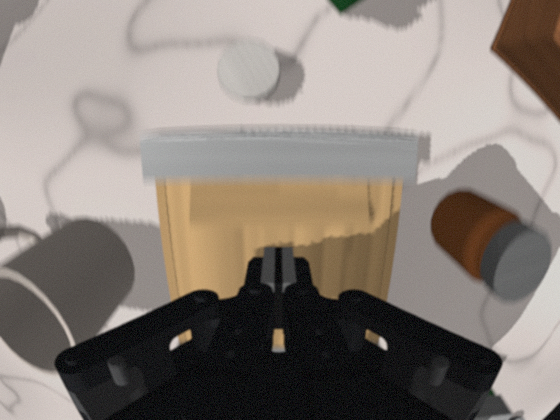

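The lip (row 182) and step (row 222) are where the model puts them, so the box stayed put within about 1 mm and the flap is still tucked, with slide near 15 mm. The tip hasn't touched the step. Now I lift, with z negative this time.

{"name": "move_arm", "arguments": {"plan": [[0,0,0,0,0,-0.2,-1],[0,0,0,0,0,-0.6,-1],[0,0,0,0,0,-2.5,-1],[0,0,0,0,0,-6,-1],[0,0,0,0,0,-9,-1]]}}

```text
time_s: 8.1
position: [0.6047, 0.0678, 0.16]
tool_rot: [[0.881, 0.473, -0.002], [0.473, -0.881, -0.0], [-0.002, -0.001, -1.0]]
ft_force: [-0.5, -0.8, 0.6]
grip_width: -0.0002
gripper_force: 0.0
```

```bash
python3 go.py -30 0 200; python3 look.py w7 0
python3 - <<'E'
from h import *
S=env.get_image("scene");D=env.get_image("side")
a=S["color"][150:270,230:380];b=D["color"][165:285,207:357]
cv2.imwrite("pics/end.png",np.hstack([cv2.resize(x,(400,320),interpolation=cv2.INTER_CUBIC) for x in(a,b)])[:,:,::-1])
for n,p in(("scene",S),("side",D)):
  for t in("mug","jar","capsule"):print(n,t,[np.round(r["pixel"],1).tolist() for r in env.tip_of(t,p)[:1]])
E
```

```text
t 8.1 local mm [ 12.6   1.3 160. ] F [-0.5 -0.8  0.6]
turn [-0.05  0.12  0.05]
[-30.0, 0.0, 200.0] shift cm [-4.27  0.12 -3.99]
lip [280. 156.]
lipL [195. 158.]
lipR [365. 158.]
hinge [279. 294.]
rearL [211. 298.]
rearR [348. 298.]
edge [280. 160.]
edgeL [208. 161.]
edgeR [351. 161.]
step [280. 202.]
hinge []
step [([278.0, 186.0], 0.72)]
edge []
lip [([280.0, 154.0], 0.8)]
scene mug [[343.1, 197.1]]
scene jar [[264.4, 233.9]]
scene capsule [[323.8, 247.3]]
side mug [[281.9, 280.0]]
side jar [[291.5, 212.7]]
side capsule [[243.5, 244.9]]
```

View pics/w7.png

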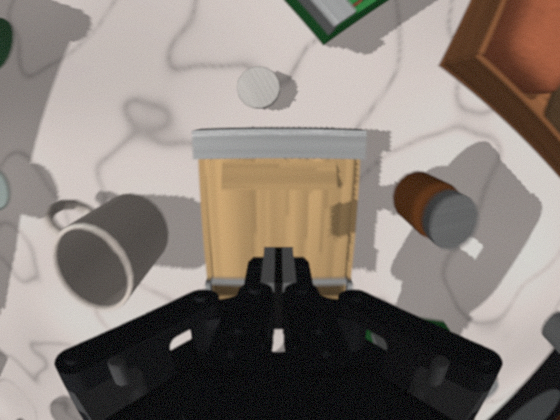

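View pics/end.png

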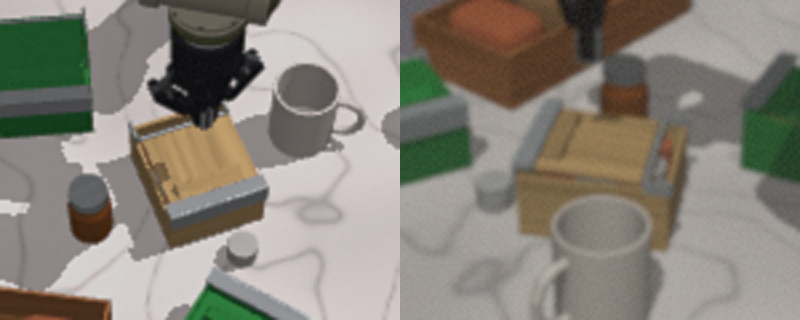

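The final pictures show the flap flat and tucked under the lip, with the step at row 186 in the wrist view, just short of the lip at row 158. The tip is clear of everything. The box, mug, jar and capsule are where they were.

```bash
python3 -c "
from rig import env
print(env.close_job())"
```

```text
the job is handed in; nothing more can be done
None
```

The box is closed and handed in at about 8 s: the flap lies flat with its edge about 10 mm under the lip, the box moved no more than about 1 mm, and the mug, jar and capsule did not move visibly. Fingertip friction on the plate moved the flap along, not a push on the step, and I once sent an 18 mm forward slide instead of the lift, which did no visible harm.

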